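Load a turned shaft into the spring clips of a measuring fixture

TASK

Load the 20 mm steel shaft (the thick one with one turned-down end) for measuring: lift it out of its V-block cradle and snap it down sideways into both spring clips of the fixture plate until it is fully home, without forcing it. Then slide it gently along the clips until its thick end just rests against the ball-nosed stop screw, and let go of it there. Leave the thinner pin and the other things on the bench where they are.

Things in the scene. Friction and masses are not known exactly. Their poses are not given: they have to be found in the camera images.
- shaft: Steel shaft, about 0.4 kg: 20 mm diameter over 160 mm, then at one end a turned-down 12 mm journal 22 mm long. Origin on its axis in the middle of the 160 mm; +x along the axis to the plain thick end (80 mm away), the journal is at -x (80 to 102 mm). It starts level in its cradle, axis 45 mm above the bench, and already points roughly the way it must lie in the clips.
- cradle_a: Fixed steel V-block cradle that holds the shaft: foot 110 x 56 x 10 mm, 45 mm high, origin under its middle, x along the shaft. Its two V uprights, 12 mm thick and 53 mm wide, stand at x = -42 and +42 mm; the shaft's middle lies within 6 mm of x = 0, so it is gripped from above between them. The pin lies in another cradle like it; which is nearer the robot varies.
- fixture: Drilled aluminium fixture plate 260 x 100 x 12 mm, bolted down; origin under its middle, x along the clip line towards the stop screw. Two spring clips stand at x = -42 and +42 mm on steel risers 22 mm long and 30 mm wide, 38 mm high above the bench; between the risers (62 mm) and clips (72 mm) there is only the bare plate.
- clip_b (a point): Seat centre of the clip nearer the stop, at x = +42 mm, 56 mm above the plate's underside; the other is alike at x = -42 mm. Steel C-clip 12 mm wide, open upwards: lips 15 mm apart, 7 mm above the seat line, flaring to 26 mm at 12 mm above. Pushing the shaft into both takes 10 to 20 N at 5 to 13 mm above home, then it drops onto a hard saddle. Sliding it takes 4 to 14 N.
- seat (a point): The point on the seat line midway between the clips, 56 mm above the plate's underside: the shaft's axis runs through it along the fixture's x when fully home. Put in with its middle 10 to 18 mm to the -x side of here, the shaft sits in both clips and its thick end is clear of the stop screw; it may end up at -6 to +22 mm. Bearing on the clips with over 45 N is forcing it.
- stop: Stop block on the fixture's +x end, 20 mm thick, 40 mm wide, its top 14 mm above the seat line. Origin on the seat line in its face towards the clips, 104 mm from seat (x as the fixture's). A 10 mm ball-nosed screw points from it to -x. The nose stands out 4 to 28 mm, as last set; this is not measured: find it by feel. It is rigid: a few newtons will do, 12 N is too much.
- pin: Plain steel pin 14 mm diameter, 170 mm long, lying in a second cradle like the shaft's, axis 41 mm above the bench. Origin at its middle, x along it. To be left alone.
- vise: small red vise, 160 mm long with its screw, 50 mm high, near the far edge; origin under its middle. Only to be left alone.
- sample_stand: bored aluminium block on a post with a round foot, 62 mm wide, 85 mm high; origin under its foot. Only to be left alone.
- datum_sphere: white ball on a black stand, 56 mm wide, 83 mm high; origin under its foot. Only to be left alone.
- ring_gauge: steel ring 54 mm wide, 16 mm high, lying between the fixture and the cradles; origin under its centre. Only to be left alone.
- pendant: black hand control of the measuring machine, 100 x 190 x 30 mm, lying flat beyond the stop end of the fixture; origin under its middle. Only to be left alone.
- hex_driver: black-handled driver 170 mm long lying near the cradles; origin under its middle. Only to be left alone.
Not all that is in view belongs to the job. Leave any purple or red look-alike of the shaft alone.

How it is judged:
By the outcome, as a careful person would: the job done as asked, in the order asked, and still so for the second after the job is handed in, with the robot touching nothing.
It also fails if it takes over 45 s, if anything falls off the work surface, if the arm or the gripper's body presses on something with over 40 N, if the wrist force passes 120 N, or if a joint passes its speed limit or range.

ROBOT

A 6-joint arm with a two-finger parallel gripper is mounted at the origin on the work surface. World frame = base frame: x ahead of the robot, y to its left, z up, the work surface at z = 0. Lengths are in mm, angles in rad, forces in N, time in s.
With the tool pointing down it reaches from about 300 to 775 mm from the base axis. Payload 14.6 kg.
Tool frame: the origin (TCP) lies between the finger pads; the fingertips stand manip.tip_reach ahead of it and the grasp point (between the pads) lies 5 mm behind it (manip.tip_reach is the distance from the TCP to the fingertips, in mm); z points along the fingers, y is the line along which they close (so a half turn about z gives the same grasp; the last joint's range is limited). The gripper opens to 94 mm and grips with 3 to 60 N. Pads are 16 mm wide; open, the fingers measure 119 mm over their backs; the gripper's body (75 mm by 177 mm) begins 78 mm behind the grasp point.
Start: joints at [-1.346, 0.3, 1.521, -0, 1.321, -0.067], TCP at [158.215, -526.742, 219.446] pointing down, gripper open.
Joint ranges: [-3.03, 3.03], [-0.79, 2.21], [0.23, 2.52], [-1.04, 4.18], [0, 3.07], [-2.55, 2.55]. Speed limits (rad/s): [2.22, 2.22, 2.57, 3.14, 3.14, 3.14].

INTERFACE

Orientations are given as [roll, pitch, yaw] about the fixed x, y, z axes, in that order (R = Rz(yaw) Ry(pitch) Rx(roll)).
In Python, from cell import manip gives the robot as it stands. The module is installed in compiled form; this text tells all that it offers.
- The arm moves only by the shell command python3 -m creep 'ROWS' [FORCE]. ROWS is JSON, a list of rows, each a list of 3 entries, a list of its own where there are three numbers: the opening, from -1 (shut) to 1 (fully open), then the shift along the tool's x, y, z in cm, then the turn about the tool's z in units of 5 degrees (1.0 is 5 degrees). In form: [[grip, [tx, ty, tz], roll], ...]. A call has 1 to 12 rows; each row is the pose to reach, as a shift and turn from the pose commanded when the call began, along the tool's axes at that moment; what a row does not reach only later rows make up. A row lasts 1/10 s, in which the tool goes at most 50 mm and 8.59 degrees, less where a joint would pass 70% of its speed; a pose out of reach is approached as far as the arm can. A call with a gripper value outside its range is refused whole. The fingers move at their own pace and stop on an object; FORCE is the grip in N (left out, the last holds). Time passes only in rows, so rows that repeat a pose let the fingers close. It gives the time, the measured TCP pose, the force, the opening and the grip force at its end, in the units of the state.
- manip.read_state(): the state, without advancing time (a new reading comes with each control period).
- manip.camera(name): name is "side" or "top" or "wrist"; returns the picture (384x512x3 uint8, red, green, blue); there is no depth.
- manip.camera_params(name): a dict with "fovy" (degrees; the focal length in pixels is half the picture's height over the tangent of half this angle, whatever the lens; pixels are square), "cx", "cy" (the principal point, pixels), "origin" and "attitude" of the camera in the world. Camera axes: x right, y down, z forward; pixel columns grow to the right and rows downward; lengths in mm; the calibration is good to about 2 mm. A picture is of the moment at which its call begins: read the wrist's pose just before it. camera_params takes no time and is no camera call; for the wrist camera it gives the pose at the moment of the call.
- manip.sign_off(): hands the job in; it is judged then, once.
The state is a dict: "clock": time; "joints": joint angles; "qd": joint speeds; "effort": joint torques, N m; "eef_pos": TCP position; "eef_rot": TCP orientation; "wrist_force": force on the tool from outside, world axes, zero at the start; "moment": the same for the moment, N m; "finger_gap": finger opening in mm; "finger_force": force on a finger pad.
Only numpy, scipy, OpenCV 4.12 (cv2) and the standard library are available. Lean on these libraries where they do the work, as an engineer would, in place of code of your own. Each camera call takes 0.05 s, during which the arm holds its last target. There are 200 camera calls.

## Working session

There is one attempt and no reset: what is moved stays moved. The work goes in short steps, Python scripts to look and compute and a shell command to move; the robot and the scene stay as the last step left them, time stands still between calls to the robot, and variables do not carry over. Pictures are saved under pics/ and viewed, at most 10 in all, crops included, and the job is handed in when it is done.

```bash
mkdir -p pics; cat > h.py <<'E'
from cell import manip
import numpy as np, cv2
from scipy.spatial.transform import Rotation as R
def snap(n,f):
    p=manip.camera_params(n); im=manip.camera(n); cv2.imwrite('pics/'+f,im[:,:,::-1]); np.save('pics/'+f+'.npy',p,allow_pickle=True); return im,p
def ray(p,u,v):
    f=192/np.tan(np.radians(p['fovy'])/2); d=np.array([(u-p['cx'])/f,(v-p['cy'])/f,1.])
    A=np.array(p['attitude']); M=A if A.shape==(3,3) else R.from_euler('xyz',A).as_matrix()
    return np.array(p['origin']),M@d
def onz(p,u,v,z):
    o,d=ray(p,u,v); return o+d*(z-o[2])/d[2]
def proj(p,X):
    f=192/np.tan(np.radians(p['fovy'])/2); A=np.array(p['attitude']); M=A if A.shape==(3,3) else R.from_euler('xyz',A).as_matrix()
    c=M.T@(np.array(X)-np.array(p['origin'])); return p['cx']+f*c[0]/c[2],p['cy']+f*c[1]/c[2]
def tri(r1,r2):
    (o,d),(q,e)=r1,r2; d=d/np.linalg.norm(d); e=e/np.linalg.norm(e)
    t=np.linalg.lstsq(np.c_[d,-e],q-o,rcond=None)[0]; a=o+d*t[0]; b=q+e*t[1]; return (a+b)/2,np.linalg.norm(a-b)
E
python3 - <<'E'
from h import *
for n in('top','side','wrist'):
    im,p=snap(n,n+'0.png'); print(n,p)
s=manip.read_state(); print(s, manip.tip_reach)
t=[cv2.imread(f'pics/{n}0.png') for n in('top','side')]
E
```

```text
top {'fovy': 44.515847252319745, 'cx': 259.2471060241365, 'cy': 189.9511120034631, 'origin': array([ 270.47903727,   15.35340079, 1472.26286273]), 'attitude': array([-2.95219972, -0.01436617, -1.55919423])}
side {'fovy': 47.717809165434005, 'cx': 257.9059450041793, 'cy': 201.06956770734334, 'origin': array([  425.46599526, -1113.18860494,  1068.49824521]), 'attitude': array([-2.28261796,  0.00267357, -0.12220897])}
wrist {'fovy': 62.17993866478378, 'cx': 259.0638637746412, 'cy': 189.8284370420342, 'origin': array([ 230.21415632, -505.23024945,  384.53235501]), 'attitude': array([ 2.87827380e+00,  2.04338861e-03, -1.27965477e+00])}
{'clock': 0.15, 'joints': array([-1.34559941e+00,  3.00300995e-01,  1.52140723e+00, -4.70406374e-06,
        1.32071925e+00, -6.66337125e-02]), 'qd': array([ 1.45871216e-06, -1.39957925e-03, -1.64641555e-03,  3.67249152e-04,
        5.88897979e-04, -1.45631946e-03]), 'effort': array([ 2.26010772e-03, -5.31957042e+01, -3.52821887e+01,  7.09004654e-02,
        2.35979317e-02, -6.10891902e-05]), 'eef_pos': array([ 158.17608372, -526.57510166,  219.05318806]), 'eef_rot': array([-3.14075938e+00, -5.10396081e-05,  2.91831776e-01]), 'wrist_force': array([ 0.10967543, -1.00575393, -0.00943672]), 'moment': array([ 0.03706841,  0.03618374, -0.01626543]), 'finger_force': 0.0, 'finger_gap': 94.26164386172555} 14.0
```

View pics/top0.png

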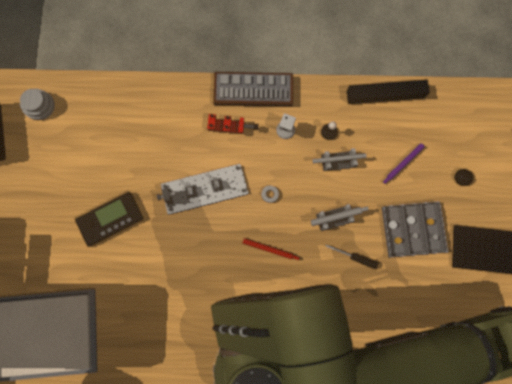

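View pics/side0.png

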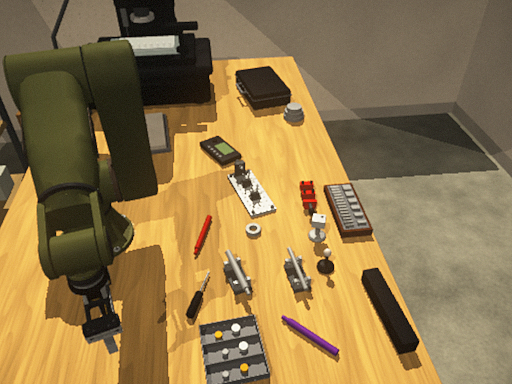

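The top view shows two cradles, with rods at about (342,216) and (343,160). The fixture is at (203,190) with its stop end on the left (+y), at about (160,197). The purple and red decoys are at (404,163) and (270,249). In the side view the nearer rod at (237,270) looks thicker, so it is probably the shaft. I'll get coarse positions and a magnified crop to confirm.

```bash
python3 - <<'E'
from h import *
pt=np.load('pics/top0.png.npy',allow_pickle=True).item(); ps=np.load('pics/side0.png.npy',allow_pickle=True).item()
for n,u,v,z in(('nearL',312,223,45),('nearR',377,210,45),('farL',312,159,41),('farR',374,157,41),('fixc',203,190,12),('stop',160,197,56),('fixR',247,180,12),('ring',270,194,10)):
    print(n,onz(pt,u,v,z).round())
a=cv2.imread('pics/top0.png')[140:240,145:385]; b=cv2.imread('pics/side0.png')[150:310,200:340]
a=cv2.resize(a,None,fx=3,fy=3,interpolation=3)[:, :]; b=cv2.resize(b,(350,300)); 
b=cv2.copyMakeBorder(b,0,0,0,a.shape[1]-350,0); cv2.imwrite('pics/m1.png',np.vstack([a,b]))
E
```

```text
nearL [ 444. -165.   45.]
nearR [ 487. -366.   45.]
farL [ 647. -167.   41.]
farR [ 656. -363.   41.]
fixc [548. 176.  12.]
stop [516. 301.  56.]
fixR [582.  37.  12.]
ring [538. -37.  10.]
```

View pics/m1.png

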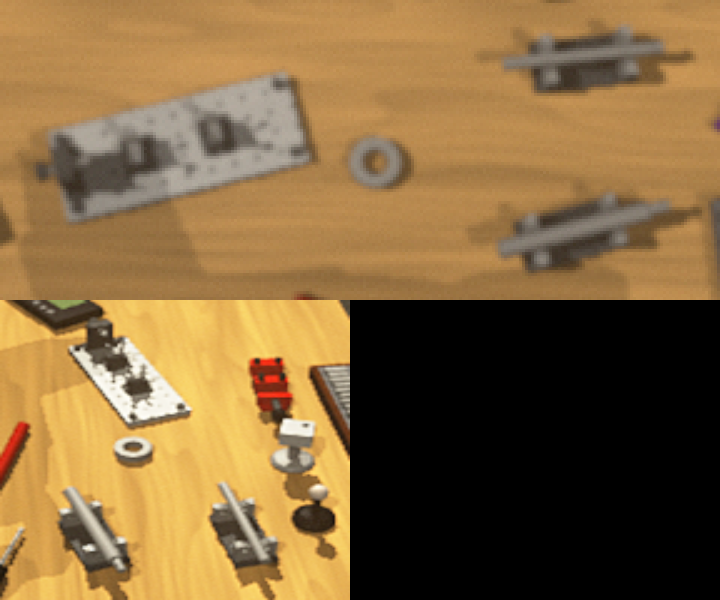

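The near rod is the shaft: it is thicker, with the journal at the −y end on the right of the top view. The far rod is the pin. The fixture's stop end is towards +y. I'll move the wrist camera over the shaft with tool x along its axis.

```bash
python3 -m creep '[[1,[9,-4,0],-4],[1,[18,-8,0],-8],[1,[28,-12,0],-12],[1,[37.3,-16.5,0],-17],[1,[37.3,-16.5,0],-17],[1,[37.3,-16.5,0],-17],[1,[37.3,-16.5,0],-17],[1,[37.3,-16.5,0],-17],[1,[37.3,-16.5,0],-17],[1,[37.3,-16.5,0],-17],[1,[37.3,-16.5,0],-17],[1,[37.3,-16.5,0],-17]]' 40
python3 - <<'E'
from h import *
print(manip.read_state()['eef_pos'],manip.read_state()['eef_rot'])
im,p=snap('wrist','w1.png'); print(p['origin'],p['attitude'])
E
```

```text
clock: 1.35
eef_pos: [467.8, -261.5, 219.3]
eef_rot: [-3.141, -0.0, 1.771]
wrist_force: [-0.8, -0.1, 0.1]
finger_gap: 94.1
finger_force: 0.0
[ 467.80835838 -261.5149997   219.31218364] [-3.14137514e+00 -2.20752641e-04  1.77102507e+00]
[ 452.06942029 -187.52171931  384.90653348] [ 2.87857630e+00 -6.32254154e-04  1.99541698e-01]
```

View pics/w1.png

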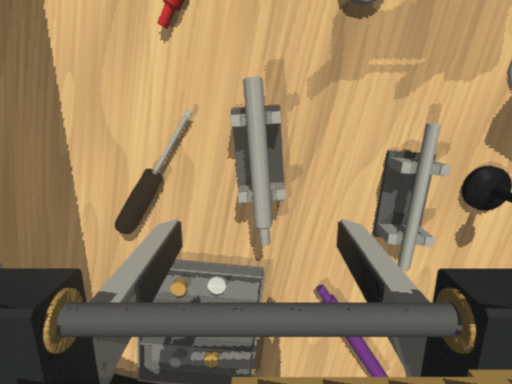

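The shaft runs from its thick end at about (253,80) to the journal tip at about (266,243). The cradle uprights are at rows ~115 and ~192, and the hex driver is clear on the left. Next is a second view, shifted sideways, for height and axis.

```bash
python3 -m creep '[[1,[-1,4,2],0],[1,[-1,8,4],0],[1,[-1,8,4],0],[1,[-1,8,4],0],[1,[-1,8,4],0],[1,[-1,8,4],0]]'
cat >> h.py <<'E'
def rod(im,p,c0,rows,half=25):
    # edges of a grey rod row by row, c0(row)=approx column
    hsv=cv2.cvtColor(im,cv2.COLOR_RGB2HSV); out=[]
    for r in rows:
        c=int(round(c0(r))); ok=(hsv[r,:,1]<70)&(hsv[r,:,2]>70)
        if not ok[c]: continue
        a=c
        while ok[a-1]: a-=1
        b=c
        while ok[b+1]: b+=1
        out.append((r,a-.5,b+.5))
    return np.array(out)
E
python3 - <<'E'
from h import *
im=cv2.imread('pics/w1.png')[:,:,::-1]; p=np.load('pics/w1.png.npy',allow_pickle=True).item()
print(rod(im,p,lambda r:253+(r-80)*13/163,range(68,250,4)).tolist())
print(manip.read_state()['eef_pos']); snap('wrist','w2.png')
E
```

```text
clock: 2.0
eef_pos: [547.8, -255.5, 180.7]
eef_rot: [3.14, 0.001, 1.774]
wrist_force: [-0.6, 0.7, -0.5]
finger_gap: 94.2
finger_force: 0.0
[[80.0, 243.5, 261.5], [84.0, 243.5, 262.5], [88.0, 243.5, 262.5], [92.0, 244.5, 262.5], [96.0, 244.5, 262.5], [100.0, 244.5, 263.5], [104.0, 244.5, 263.5], [108.0, 244.5, 278.5], [112.0, 244.5, 280.5], [116.0, 229.5, 280.5], [120.0, 230.5, 280.5], [124.0, 230.5, 274.5], [128.0, 245.5, 266.5], [132.0, 245.5, 266.5], [136.0, 246.5, 266.5], [140.0, 246.5, 266.5], [144.0, 246.5, 267.5], [148.0, 247.5, 270.5], [152.0, 247.5, 281.5], [156.0, 247.5, 281.5], [160.0, 248.5, 282.5], [164.0, 248.5, 282.5], [168.0, 248.5, 282.5], [172.0, 249.5, 282.5], [176.0, 249.5, 282.5], [180.0, 250.5, 283.5], [184.0, 249.5, 283.5], [188.0, 238.5, 284.5], [192.0, 237.5, 285.5], [196.0, 237.5, 285.5], [200.0, 237.5, 270.5], [204.0, 252.5, 270.5], [208.0, 253.5, 271.5], [212.0, 253.5, 271.5], [216.0, 254.5, 271.5], [220.0, 254.5, 271.5], [224.0, 254.5, 271.5], [228.0, 257.5, 268.5], [232.0, 258.5, 268.5], [236.0, 259.5, 269.5], [240.0, 259.5, 269.5], [244.0, 260.5, 267.5]]
[ 547.82983659 -255.53442533  180.72579686]
```

View pics/w2.png

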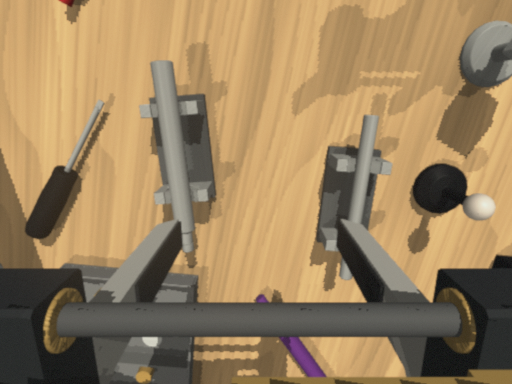

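```bash
python3 - <<'E'
from h import *
def L(f): return cv2.imread('pics/'+f)[:,:,::-1],np.load('pics/'+f+'.npy',allow_pickle=True).item()
P=[]
ims=[]
for f,c0,w in(('w1.png',lambda r:253+(r-80)*13/163,(15,22)),('w2.png',lambda r:163+(r-65)*22/150,(17,26))):
    im,p=L(f); e=rod(im,p,c0,range(58,250)); 
    if f=='w2.png': print(e[::6].tolist())
    k=((e[:,2]-e[:,1])>w[0])&((e[:,2]-e[:,1])<w[1]); e=e[k]; 
    a=np.polyfit(e[:,0],e[:,1],1); b=np.polyfit(e[:,0],e[:,2],1)
    for _ in range(3):
        ka=abs(np.polyval(a,e[:,0])-e[:,1])<1; kb=abs(np.polyval(b,e[:,0])-e[:,2])<1
        a=np.polyfit(e[ka,0],e[ka,1],1); b=np.polyfit(e[kb,0],e[kb,2],1)
    c=(a+b)/2; print(f,len(e),ka.sum(),kb.sum(),a,b,e[0],e[-1])
    o,d1=ray(p,np.polyval(c,80),80); _,d2=ray(p,np.polyval(c,220),220); n=np.cross(d1,d2); n/=np.linalg.norm(n)
    P.append((n,o)); ims.append((p,c,e[0,0],e[-1,0]))
(n1,o1),(n2,o2)=P
d=np.cross(n1,n2); d/=np.linalg.norm(d); d*=np.sign(d[1])
x0=np.linalg.lstsq(np.array([n1,n2]),[n1@o1,n2@o2],rcond=None)[0]
print('axis',d,'yaw',np.arctan2(d[1],d[0]))
for p,c,r0,r1 in ims:
    for r in(r0,r1):
        X,g=tri(ray(p,np.polyval(c,r),r),(x0,d)); print(r,X.round(1))
E
```

```text
w1.png 73 54 71 [8.03638829e-02 2.36576212e+02] [6.96841422e-02 2.56537970e+02] [ 78.  244.5 261.5] [225.  254.5 271.5]
[[60.0, 158.5, 166.5], [66.0, 150.5, 172.5], [72.0, 151.5, 173.5], [78.0, 152.5, 173.5], [84.0, 153.5, 174.5], [90.0, 154.5, 175.5], [96.0, 154.5, 203.5], [102.0, 149.5, 204.5], [108.0, 139.5, 205.5], [114.0, 140.5, 197.5], [120.0, 156.5, 180.5], [126.0, 158.5, 181.5], [132.0, 158.5, 182.5], [138.0, 158.5, 183.5], [144.0, 160.5, 188.5], [150.0, 156.5, 209.5], [156.0, 158.5, 210.5], [162.0, 159.5, 211.5], [168.0, 160.5, 211.5], [174.0, 160.5, 212.5], [180.0, 162.5, 213.5], [186.0, 161.5, 214.5], [192.0, 154.5, 214.5], [198.0, 153.5, 209.5], [204.0, 170.5, 191.5], [210.0, 171.5, 192.5], [216.0, 172.5, 193.5], [222.0, 179.5, 193.5], [228.0, 180.5, 194.5], [234.0, 180.5, 191.5], [240.0, 181.5, 192.5], [246.0, 181.5, 193.5]]
w2.png 76 54 63 [  0.14669682 140.75113626] [1.38562856e-01 1.63341631e+02] [ 61.  152.5 170.5] [220.  169.5 193.5]
axis [-0.26983617  0.96290093  0.00319982] yaw 1.8440206498597234
78.0 [ 440.7 -164.    46.8]
225.0 [ 483.4 -316.4   46.3]
61.0 [ 440.5 -163.3   46.8]
220.0 [ 480.7 -306.6   46.4]
```

Axis height is about 46.5 mm (text says 45, so it agrees). Yaw is 1.844 and the middle is at about (462,−240). I'll grip 6 mm to the thick side of the middle.

```bash
python3 -m creep '[[0.3,[1.9,-4,2],-0.8],[0.3,[3.8,-8.1,4],-0.8],[0.3,[3.8,-8.1,6],-0.8],[0.3,[3.8,-8.1,8],-0.8],[0.3,[3.8,-8.1,8],-0.8],[0.3,[3.8,-8.1,8],-0.8]]' 60
python3 - <<'E'
from h import *
s=manip.read_state(); print(s['eef_pos'],s['eef_rot'],s['finger_gap']); snap('wrist','w3.png')
E
```

```text
clock: 2.65
eef_pos: [461.4, -234.5, 100.4]
eef_rot: [3.141, 0.001, 1.845]
wrist_force: [0.1, 0.8, 0.4]
finger_gap: 60.8
finger_force: 0.0
[ 461.43916671 -234.518505    100.43134585] [3.14101357e+00 5.96659598e-04 1.84460665e+00] 60.847232935533775
```

View pics/w3.png

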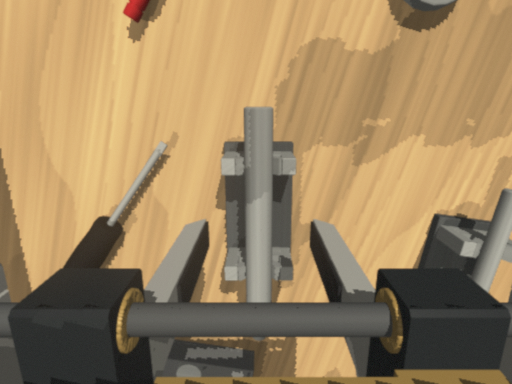

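The shaft is vertical in the image at column ~259, centred between the fingers (208 and 311). I'll descend and grip.

```bash
python3 -m creep '[[0.3,[0,0,2],0],[0.3,[0,0,4],0],[0.3,[0,0,5.9],0],[0.3,[0,0,5.9],0],[-0.3,[0,0,5.9],0],[-0.8,[0,0,5.9],0],[-0.8,[0,0,5.9],0],[-0.8,[0,0,5.9],0],[-0.8,[0,0,5.9],0],[-0.8,[0,0,5.9],0]]' 60
```

```text
clock: 3.7
eef_pos: [461.0, -234.3, 40.6]
eef_rot: [-3.141, -0.0, 1.845]
wrist_force: [-3.1, -0.1, 5.3]
finger_gap: 18.4
finger_force: 60.0
```

Gripped at 60 N (gap 18.4). I'll lift straight up, then carry it towards the fixture.

```bash
python3 -m creep '[[-0.8,[0,0,-1],0],[-0.8,[0,0,-3],0],[-0.8,[0,0,-6],0],[-0.8,[0,0,-9],0],[-0.8,[0,0,-12],0],[-0.8,[2,1.4,-13],0],[-0.8,[5,3.5,-13],0],[-0.8,[8,5.6,-13],0],[-0.8,[11,7.7,-13],0],[-0.8,[14,9.8,-13],0],[-0.8,[14,9.8,-13],0]]' && python3 -m creep '[[-0.8,[2,1.4,0],0],[-0.8,[5,3.5,0],0],[-0.8,[8,5.6,0],0],[-0.8,[11,7.7,0],0],[-0.8,[13,9.4,0],0],[-0.8,[13,9.4,0],0],[-0.8,[13,9.4,0],0],[-0.8,[13,9.4,0],0]]'
python3 - <<'E'
from h import *
s=manip.read_state(); print(s['eef_pos'],s['eef_rot'],s['finger_gap']); snap('wrist','f1.png')
E
```

```text
clock: 4.8
eef_pos: [518.3, -69.4, 170.7]
eef_rot: [3.141, -0.001, 1.849]
wrist_force: [-0.5, 0.1, -4.0]
finger_gap: 18.7
finger_force: 60.0
clock: 5.6
eef_pos: [572.7, 76.9, 170.5]
eef_rot: [-3.141, 0.0, 1.844]
wrist_force: [-0.8, 0.5, -3.4]
finger_gap: 18.8
finger_force: 60.0
[572.69216934  76.87866271 170.50618742] [-3.14116638e+00  1.28152030e-05  1.84440530e+00] 18.817693999634855
```

View pics/f1.png

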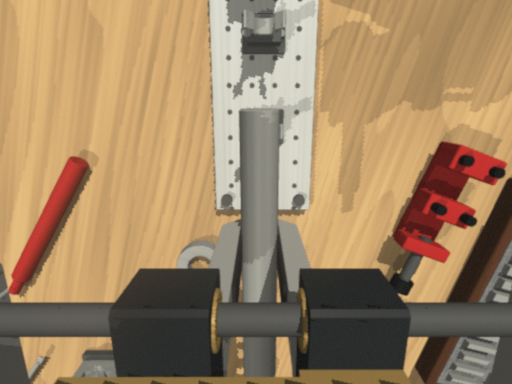

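The shaft is held straight (column ~260, its end at row 108). The plate's −x edge is at row ~210 with corner bolts at (226,200) and (298,200), and a clip is at (263,28). I'll take two views from either side so the shaft doesn't hide the clips.

```bash
python3 -m creep '[[-0.8,[2,2,-1],0],[-0.8,[5,5,-3],0],[-0.8,[7,7,-5],0],[-0.8,[8,7.5,-5],0],[-0.8,[8,7.5,-5],0],[-0.8,[8,7.5,-5],0],[-0.8,[8,7.5,-5],0]]'
python3 -c "
from h import *
print(manip.read_state()['eef_pos']); snap('wrist','f2.png')"
python3 -m creep '[[-0.8,[0,-3,0],0],[-0.8,[0,-7,0],0],[-0.8,[0,-11,0],0],[-0.8,[0,-15,0],0],[-0.8,[0,-15,0],0],[-0.8,[0,-15,0],0],[-0.8,[0,-15,0],0]]'
python3 -c "
from h import *
print(manip.read_state()['eef_pos']); snap('wrist','f3.png')
a=cv2.imread('pics/f2.png')[0:290,0:390]; b=cv2.imread('pics/f3.png')[0:290,122:512]
cv2.imwrite('pics/f23.png',cv2.resize(np.hstack([a,b]),None,fx=1.02,fy=2.0*0.51*1) )"
```

```text
clock: 6.35
eef_pos: [623.0, 173.6, 219.7]
eef_rot: [-3.14, 0.0, 1.844]
wrist_force: [-0.3, 0.0, -3.5]
finger_gap: 18.6
finger_force: 60.0
[623.04650255 173.63575259 219.67803233]
clock: 7.1
eef_pos: [479.8, 134.2, 220.7]
eef_rot: [3.141, 0.0, 1.845]
wrist_force: [0.5, 0.2, -4.1]
finger_gap: 18.6
finger_force: 60.0
[479.83279166 134.2267237  220.69476976]
```

View pics/f23.png

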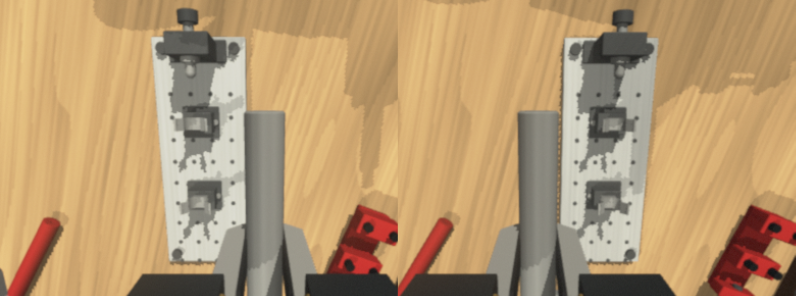

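In both views the plate is clear of the shaft. The clips are at about (200,122) and (200,200) on the left, and (607,122) and (603,200) on the right. The stop screw's nose is at about (190,70) and (620,70). Now the numeric fit.

```bash
cat > fx.py <<'E'
from h import *
def L(f): return cv2.imread('pics/'+f)[:,:,::-1].copy(),np.load('pics/'+f+'.npy',allow_pickle=True).item()
def plate(im):
    h=cv2.cvtColor(im,cv2.COLOR_RGB2HSV); return (h[:,:,1]<50)&(h[:,:,2]>95)
def fit(pts,deg=1):
    pts=np.array(pts,float); k=np.ones(len(pts),bool)
    for t in(4,2,1,1):
        c=np.polyfit(pts[k,0],pts[k,1],1); k=abs(np.polyval(c,pts[:,0])-pts[:,1])<t
    return c,k.sum(),len(k)
I2,P2=L('f2.png'); I3,P3=L('f3.png'); E={}
m2,m3=plate(I2),plate(I3)
rows=range(55,240)
E['f2L']=fit([(r,np.flatnonzero(m2[r,130:200])[0]+130-.5) for r in rows if m2[r,130:200].any()])
E['f3R']=fit([(r,np.flatnonzero(m3[r,330:390])[-1]+330+.5) for r in rows if m3[r,330:390].any()])
E['f3L']=fit([(r,np.flatnonzero(m3[r,277:310])[0]+277-.5) for r in range(55,100) if m3[r,277:310].any()])
E['f2R']=fit([(r,np.flatnonzero(m2[r,215:260])[-1]+215+.5) for r in range(55,100) if m2[r,215:260].any()])
E['f2N']=fit([(c,np.flatnonzero(m2[:275,c])[-1]+.5) for c in range(172,208) if m2[200:275,c].any()])
E['f3N']=fit([(c,np.flatnonzero(m3[:275,c])[-1]+.5) for c in range(305,350) if m3[200:275,c].any()])
for k,v in E.items(): print(k,v)
def ln(P,e,vert,z,a,b):
    c=E[e][0]; q=[(np.polyval(c,t),t) if vert else (t,np.polyval(c,t)) for t in(a,b)]
    return [onz(P,u,v,z)[:2] for u,v in q]
A=ln(P2,'f2L',1,12,60,230); B=ln(P3,'f3R',1,12,60,230)
dA=A[0]-A[1]; dB=B[0]-B[1]; ya,yb=[np.arctan2(d[1],d[0]) for d in(dA,dB)]
for n,P,e in(('f3L',P3,'f3L'),('f2R',P2,'f2R')):
    for z in (0,12): q=ln(P,e,1,z,60,95); print(n,z,q)
yaw=(ya+yb)/2; d=np.array([np.cos(yaw),np.sin(yaw)]); n=np.array([d[1],-d[0]])
print('yaws',ya,yb,'width',n@B[0]-n@A[0],n@B[1]-n@A[1])
mid=(n@(A[0]+A[1])/2+n@(B[0]+B[1])/2)/2
N=[np.mean([d@q for q in ln(P,e,0,12,a,b)]) for P,e,a,b in((P2,'f2N',172,206),(P3,'f3N',306,349))]
print('near edge',N,[ln(P2,'f2N',0,12,172,206),ln(P3,'f3N',0,12,306,349)])
C=n*mid+d*(np.mean(N)+130); print('fixture',C,'yaw',yaw)
np.save('fix.npy',[*C,yaw])
out=[]
for im,P,x0 in((I2,P2,150),(I3,P3,290)):
    im=cv2.resize(im[0:270,x0:x0+100],None,fx=2.2*1.7,fy=2.2,interpolation=cv2.INTER_CUBIC)
    for s in(-42,42):
      for w,x,z,col in((0,s-6,56,(255,0,0)),(0,s+6,56,(255,0,0)),(7.5,s,63,(0,255,0)),(-7.5,s,63,(0,255,0)),(15,s,38,(255,255,0)),(-15,s,38,(255,255,0))):
        X=[*(C+d*x+n*w),z]; u,v=proj(P,X); cv2.circle(im,(int((u-x0)*3.74+1.9),int(v*2.2+1.1)),2,col,-1)
    for x,w in((-130,50),(-130,-50),(130,50),(130,-50)):
        u,v=proj(P,[*(C+d*x+n*w),12]); cv2.circle(im,(int((u-x0)*3.74+1.9),int(v*2.2+1.1)),3,(255,0,255),-1)
    out.append(im)
cv2.imwrite('pics/ov.png',np.hstack(out)[:,:,::-1])
E
python3 fx.py
```

```text
f2L (array([8.23357720e-02, 1.44666912e+02]), np.int64(185), 185)
f3R (array([-9.01122020e-02,  3.80184332e+02]), np.int64(185), 185)
f3L (array([-1.76548090e-02,  2.84748309e+02]), np.int64(45), 45)
f2R (array([-1.98196632e-15,  2.40500000e+02]), np.int64(45), 45)
f2N (array([1.41570142e-03, 2.55259502e+02]), np.int64(36), 36)
f3N (array([-1.56221245e-02,  2.61475013e+02]), np.int64(39), 45)
f3L 0 [array([473.02325959, 260.9125578 ]), array([483.31575924, 224.34578051])]
f3L 12 [array([472.57172986, 259.23510239]), array([482.54446216, 223.80438165])]
f2R 0 [array([568.81358436, 286.93051893]), array([578.45320058, 250.28717131])]
f2R 12 [array([569.85115579, 285.67000257]), array([579.19051167, 250.16804312])]
yaws 1.8419541675433648 1.8419904982864805 width 98.6163936711564 98.6236497734426
near edge [np.float64(-112.09233852177397), np.float64(-113.1553937492396)] [[array([544.69946001,  35.09607461]), array([586.82222993,  46.80693077])], [array([568.81080864,  40.17101676]), array([621.97547939,  56.00225383])]]
fixture [549.72852285 170.87327208] yaw 1.8419723329149227
```

View pics/ov.png

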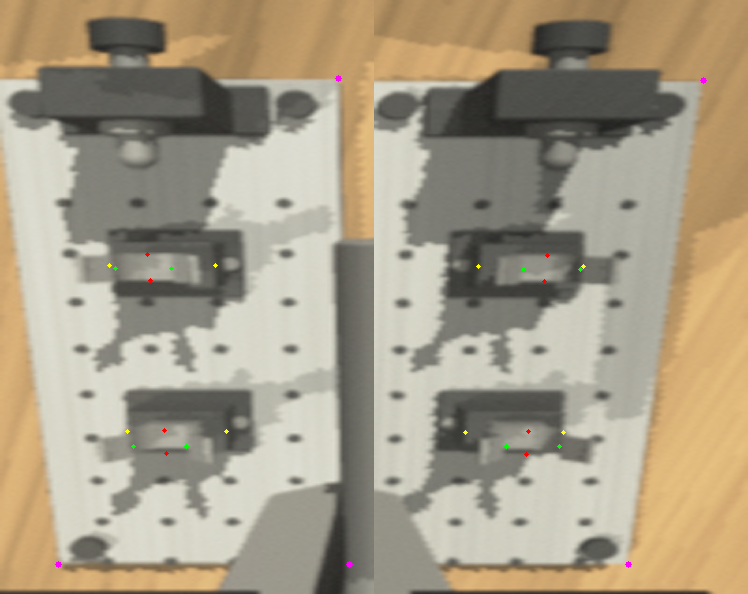

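The projected plate corners and riser/clip points fit both views, so the fixture pose is good and its yaw equals the tool yaw within 0.2°. Next I'll check where the shaft sits in the hand with the same camera.

```bash
python3 - <<'E'
from h import *
C=np.load('fix.npy'); yaw=C[2]; d=np.array([np.cos(yaw),np.sin(yaw)]); n=np.array([d[1],-d[0]])
for f,tcp,lo,hi in(('f1.png',(572.69,76.88,170.51),235,290),('f2.png',(623.05,173.64,219.68),225,295),('f3.png',(479.83,134.23,220.69),225,295)):
    im=cv2.imread('pics/'+f)[:,:,::-1]; p=np.load('pics/'+f+'.npy',allow_pickle=True).item()
    h=cv2.cvtColor(np.ascontiguousarray(im),cv2.COLOR_RGB2HSV); m=(h[:,:,1]<60)&(h[:,:,2]<170)&(h[:,:,2]>85); c=[]
    for r in range(100,205,1):
        if not m[r,260]: continue
        a=b=260
        while m[r,a-1]:a-=1
        while m[r,b+1]:b+=1
        c.append((r,a-.5,b+.5))
    c=np.array(c); k=abs((c[:,2]-c[:,1])-np.median(c[:,2]-c[:,1]))<2.5; e=c[k]
    print(f,'first',c[0],'width',np.median(e[:,2]-e[:,1]),len(e))
    for r in(115,150,195):
        q=np.polyval(np.polyfit(e[:,0],(e[:,1]+e[:,2])/2,1),r); X=onz(p,q,r,tcp[2]+5)[:2]-np.array(tcp[:2]); print('  lat',n@X,'ax',d@X)
    X=onz(p,260,c[0,0],tcp[2]+10)[:2]-np.array(tcp[:2]); print('  end ax(top of face)',d@X)
s=manip.read_state(); T=C[:2]-d*12+d*6; D=T-s['eef_pos'][:2]
y=s['eef_rot'][2]; print('tool shift cm',(D@[np.cos(y),np.sin(y)]/10),(D@[np.sin(y),-np.cos(y)]/10),'target',T, 'yaw',y)
E
```

```text
f1.png first [108.  252.5 281.5] width 39.0 62
  lat -0.7251406486865122 ax 70.49332125468845
  lat -0.6780588327455508 ax 53.26830067136871
  lat -0.6134072566339288 ax 29.615331748940683
  end ax(top of face) 73.88321649119695
f2.png first [109.  240.5 277.5] width 39.0 96
  lat -0.9897754582765721 ax 70.53790693672114
  lat -0.9774637936588721 ax 53.313665755836574
  lat -0.9605574324157198 ax 29.661361003923137
  end ax(top of face) 73.46939627728455
f3.png first [109.  241.5 277.5] width 38.0 96
  lat -0.5473960414330392 ax 70.52383705747187
  lat -0.5487076404894662 ax 53.30069490973962
  lat -0.5505087207428616 ax 29.649975528343823
  end ax(top of face) 73.45459882759485
tool shift cm 1.0294541479463348 7.714363184147277 target [551.33571077 165.09253277] yaw 1.8447691195830729
```

```bash
python3 -m creep '[[-0.8,[0.3,2.5,0],0],[-0.8,[0.7,5,0],0],[-0.8,[1,7.8,0],0],[-0.8,[1,7.8,2],0],[-0.8,[1,7.8,5],0],[-0.8,[1,7.8,8],0],[-0.8,[1,7.8,11],0],[-0.8,[1,7.8,13],0],[-0.8,[1,7.8,14.3],0],[-0.8,[1,7.8,14.3],0],[-0.8,[1,7.8,14.3],0],[-0.8,[1,7.8,14.3],0]]'
python3 - <<'E'
from h import *
s=manip.read_state(); print(s['eef_pos'],s['moment'],s['wrist_force'])
C=np.load('fix.npy'); yaw=C[2]; d=np.array([np.cos(yaw),np.sin(yaw)]); n=np.array([d[1],-d[0]]); X=s['eef_pos'][:2]-C[:2]; print(d@X,n@X)
E
```

```text
clock: 8.35
eef_pos: [552.2, 165.3, 78.7]
eef_rot: [3.14, 0.0, 1.845]
wrist_force: [-0.0, -0.5, -3.1]
finger_gap: 18.3
finger_force: 60.0
[552.22597178 165.32649281  78.67708639] [ 0.02562621 -0.12161013  0.01962031] [-0.03979636 -0.48506508 -3.13387371]
-6.01305912412705 0.9203974364945535
```

```bash
python3 -m creep '[[-0.8,[0,0,0.5],0],[-0.8,[0,0,1],0],[-0.8,[0,0,1.2],0],[-0.8,[0,0,1.2],0]]'; python3 -m creep '[[-0.8,[0,0,0.1],0],[-0.8,[0,0,0.2],0],[-0.8,[0,0,0.3],0],[-0.8,[0,0,0.3],0]]'; python3 -m creep '[[-0.8,[0,0,0.1],0],[-0.8,[0,0,0.2],0],[-0.8,[0,0,0.2],0]]'
```

```text
clock: 8.75
eef_pos: [551.6, 165.2, 65.4]
eef_rot: [3.141, -0.0, 1.845]
wrist_force: [0.7, 0.3, -3.4]
finger_gap: 18.6
finger_force: 60.0
clock: 9.15
eef_pos: [552.2, 165.4, 63.7]
eef_rot: [3.139, 0.0, 1.845]
wrist_force: [-1.6, -1.3, 7.9]
finger_gap: 18.4
finger_force: 60.0
clock: 9.45
eef_pos: [552.3, 165.3, 62.1]
eef_rot: [3.139, 0.0, 1.845]
wrist_force: [-2.9, -0.9, 11.8]
finger_gap: 18.4
finger_force: 60.0
```

```bash
for i in 1 2; do :; done; python3 -m creep '[[-0.8,[0,0,0.1],0],[-0.8,[0,0,0.2],0],[-0.8,[0,0,0.2],0]]'; python3 -m creep '[[-0.8,[0,0,0.1],0],[-0.8,[0,0,0.2],0],[-0.8,[0,0,0.2],0]]'
```

```text
clock: 9.75
eef_pos: [552.2, 165.3, 60.0]
eef_rot: [3.139, 0.0, 1.845]
wrist_force: [-3.4, -1.2, 10.7]
finger_gap: 18.7
finger_force: 60.0
clock: 10.05
eef_pos: [552.0, 165.3, 57.6]
eef_rot: [3.14, -0.0, 1.845]
wrist_force: [-2.3, 0.5, 7.6]
finger_gap: 18.9
finger_force: 60.0
```

```bash
python3 -m creep '[[-0.8,[0,0,0.1],0],[-0.8,[0,0,0.2],0],[-0.8,[0,0,0.2],0]]'; python3 -m creep '[[-0.8,[0,0,0.1],0],[-0.8,[0,0,0.2],0],[-0.8,[0,0,0.2],0]]';  python3 -m creep '[[-0.8,[0,0,0.1],0],[-0.8,[0,0,0.1],0]]'
```

```text
clock: 10.35
eef_pos: [551.8, 165.3, 55.0]
eef_rot: [3.141, -0.0, 1.845]
wrist_force: [-0.1, 0.4, 3.2]
finger_gap: 18.8
finger_force: 60.0
clock: 10.65
eef_pos: [551.5, 165.2, 52.0]
eef_rot: [3.142, 0.0, 1.845]
wrist_force: [4.6, 1.0, -4.7]
finger_gap: 18.9
finger_force: 60.0
clock: 10.85
eef_pos: [551.6, 165.2, 51.7]
eef_rot: [3.141, 0.0, 1.845]
wrist_force: [0.6, 1.4, 2.9]
finger_gap: 18.4
finger_force: 60.0
```

```bash
python3 -m creep '[[-0.8,[0,0,0.05],0],[-0.8,[0,0,0.1],0],[-0.8,[0,0,0.1],0]]'; python3 -c "
from h import *
s=manip.read_state(); print(s['moment'],s['wrist_force'],s['eef_pos'])"
```

```text
clock: 11.15
eef_pos: [551.7, 165.2, 51.6]
eef_rot: [3.141, 0.0, 1.845]
wrist_force: [-3.8, -0.4, 13.3]
finger_gap: 18.7
finger_force: 60.0
[-0.15301866  0.72949961 -0.05522871] [-3.82354549 -0.38780296 13.26026644] [551.68700673 165.24990035  51.59955415]
```

Home: 1 mm more of command gave no descent and +10 N (about 17 N on the clips), with TCP z at 51.6 as expected. I'll relax, open, shift the grip 12 mm back along the shaft so the fingers have room to travel, and regrip.

```bash
python3 -m creep '[[-0.8,[0,0,-0.12],0],[-0.8,[0,0,-0.12],0],[-0.3,[0,0,-0.12],0],[-0.3,[0,0,-0.12],0],[-0.3,[-0.4,0,-0.12],0],[-0.3,[-0.8,0,-0.12],0],[-0.3,[-1.2,0,-0.12],0],[-0.3,[-1.2,0,-0.12],0],[-0.3,[-1.2,0,-0.12],0]]'
python3 - <<'E'
from h import *
s=manip.read_state(); print(s['eef_pos'],s['wrist_force'],s['finger_gap'])
C=np.load('fix.npy'); yaw=C[2]; d=np.array([np.cos(yaw),np.sin(yaw)]); n=np.array([d[1],-d[0]]); X=s['eef_pos'][:2]-C[:2]; print(d@X,n@X)
im,p=snap('wrist','g1.png'); manip.camera
cv2.imwrite('pics/top1.png',manip.camera('side')[:,:,::-1])
E
python3 - <<'E'
import cv2
a=cv2.imread('pics/g1.png')[0:300,130:390]; cv2.imwrite('pics/g1c.png',cv2.resize(a,None,fx=2,fy=2,interpolation=cv2.INTER_CUBIC))
E
```

```text
clock: 12.05
eef_pos: [554.8, 153.5, 51.6]
eef_rot: [-3.142, -0.0, 1.845]
wrist_force: [0.2, -0.6, 0.3]
finger_gap: 32.7
finger_force: 0.0
[554.76767175 153.48435954  51.6406023 ] [ 0.21556326 -0.56643176  0.26315448] 32.685522872666816
-18.103271592783475 0.19712600487553278
```

View pics/g1c.png

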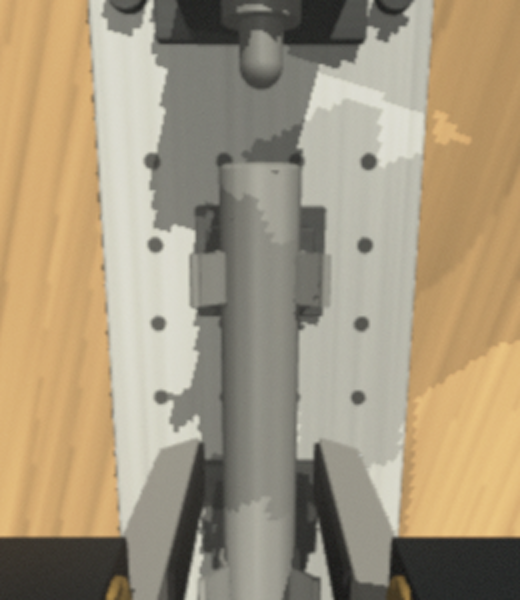

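The shaft lies centred in both clips, symmetric between the flares. Its thick end is at row ~163 and the screw's ball nose tip at row ~86 in the crop, so it is still clear. I'll estimate the gap and regrip.

```bash
python3 - <<'E'
from h import *
p=np.load('pics/g1.png.npy',allow_pickle=True).item()
C=np.load('fix.npy'); d=np.array([np.cos(C[2]),np.sin(C[2])])
im=cv2.imread('pics/g1.png'); print(im[36:90:1,261,1].tolist())
for n,v,z in(('nose',43,56),('end',81.5,66)): print(n,d@(onz(p,261,v,z)[:2]-C[:2]))
E
python3 -m creep '[[-0.9,[0,0,0],0],[-0.9,[0,0,0],0],[-0.9,[0,0,0],0],[-0.9,[0,0,0],0],[-0.9,[0,0,0],0],[-0.9,[0,0,0],0]]' 60; python3 -m creep '[[-0.9,[0.1,0,0],0],[-0.9,[0.2,0,0],0],[-0.9,[0.3,0,0],0],[-0.9,[0.3,0,0],0]]'
```

```text
[107, 98, 90, 79, 75, 70, 68, 68, 90, 115, 126, 126, 126, 125, 125, 126, 124, 127, 125, 126, 127, 125, 126, 126, 126, 124, 125, 124, 127, 126, 125, 126, 126, 113, 101, 95, 93, 95, 92, 94, 94, 95, 95, 96, 105, 138, 158, 165, 167, 167, 167, 167, 167, 166]
nose 85.06850841757229
end 67.3850214094238
clock: 12.75
eef_pos: [554.8, 153.7, 51.7]
eef_rot: [3.141, -0.0, 1.845]
wrist_force: [1.6, 1.3, -0.8]
finger_gap: 18.8
finger_force: 60.0
clock: 13.15
eef_pos: [554.2, 155.9, 51.7]
eef_rot: [3.141, 0.001, 1.845]
wrist_force: [3.8, -4.1, -1.5]
finger_gap: 18.9
finger_force: 60.0
```

The gap is about 17.5 mm, and the shaft is sliding with about 5 N of friction.

```bash
python3 -m creep '[[-0.9,[0.15,0,0],0],[-0.9,[0.3,0,0],0],[-0.9,[0.45,0,0],0],[-0.9,[0.6,0,0],0],[-0.9,[0.75,0,0],0],[-0.9,[0.9,0,0],0],[-0.9,[0.9,0,0],0]]'; python3 -m creep '[[-0.9,[0.03,0,0],0],[-0.9,[0.06,0,0],0],[-0.9,[0.09,0,0],0]]'; python3 -m creep '[[-0.9,[0.03,0,0],0],[-0.9,[0.06,0,0],0],[-0.9,[0.09,0,0],0]]'
```

```text
clock: 13.85
eef_pos: [551.8, 164.6, 51.7]
eef_rot: [3.141, 0.001, 1.845]
wrist_force: [3.2, -3.4, -1.7]
finger_gap: 18.8
finger_force: 60.0
clock: 14.15
eef_pos: [551.6, 165.2, 51.7]
eef_rot: [3.141, 0.001, 1.845]
wrist_force: [3.9, -5.3, -1.5]
finger_gap: 18.3
finger_force: 60.0
clock: 14.45
eef_pos: [551.4, 166.1, 51.7]
eef_rot: [3.141, 0.001, 1.845]
wrist_force: [4.7, -6.1, -1.8]
finger_gap: 18.6
finger_force: 60.0
```

```bash
python3 -m creep '[[-0.9,[0.03,0,0],0],[-0.9,[0.06,0,0],0],[-0.9,[0.06,0,0],0]]'; python3 -m creep '[[-0.9,[0.03,0,0],0],[-0.9,[0.06,0,0],0],[-0.9,[0.06,0,0],0]]'; python3 -m creep '[[-0.9,[0.03,0,0],0],[-0.9,[0.06,0,0],0],[-0.9,[0.06,0,0],0]]'
```

```text
clock: 14.75
eef_pos: [551.2, 166.7, 51.7]
eef_rot: [3.141, 0.001, 1.845]
wrist_force: [3.6, -5.1, -1.5]
finger_gap: 18.6
finger_force: 60.0
clock: 15.05
eef_pos: [551.0, 167.3, 51.7]
eef_rot: [3.141, 0.001, 1.845]
wrist_force: [3.1, -6.1, -1.3]
finger_gap: 18.4
finger_force: 60.0
clock: 15.35
eef_pos: [550.9, 167.8, 51.7]
eef_rot: [3.141, 0.001, 1.845]
wrist_force: [3.9, -5.9, -1.3]
finger_gap: 18.8
finger_force: 60.0
```

```bash
python3 -m creep '[[-0.9,[0.03,0,0],0],[-0.9,[0.05,0,0],0],[-0.9,[0.05,0,0],0]]'; python3 -m creep '[[-0.9,[0.03,0,0],0],[-0.9,[0.05,0,0],0],[-0.9,[0.05,0,0],0]]'; python3 -m creep '[[-0.9,[0.03,0,0],0],[-0.9,[0.05,0,0],0],[-0.9,[0.05,0,0],0]]'
```

```text
clock: 15.65
eef_pos: [550.8, 168.3, 51.7]
eef_rot: [3.141, 0.001, 1.845]
wrist_force: [3.6, -5.0, -1.2]
finger_gap: 18.7
finger_force: 60.0
clock: 15.95
eef_pos: [550.6, 168.8, 51.7]
eef_rot: [3.141, 0.001, 1.845]
wrist_force: [4.6, -5.3, -1.4]
finger_gap: 18.4
finger_force: 60.0
clock: 16.25
eef_pos: [550.5, 169.3, 51.7]
eef_rot: [3.141, 0.001, 1.845]
wrist_force: [3.9, -5.5, -2.3]
finger_gap: 18.6
finger_force: 60.0
```

Travel is 16.3 mm and the force is still plain friction (Fy about −5.5). I'll continue with fine steps, one call at a time near contact.

```bash
python3 -m creep '[[-0.9,[0.03,0,0],0],[-0.9,[0.05,0,0],0],[-0.9,[0.05,0,0],0]]'; python3 -m creep '[[-0.9,[0.02,0,0],0],[-0.9,[0.03,0,0],0],[-0.9,[0.03,0,0],0]]'
```

```text
clock: 16.55
eef_pos: [550.4, 169.8, 51.7]
eef_rot: [3.141, 0.001, 1.845]
wrist_force: [4.0, -5.5, -1.3]
finger_gap: 18.5
finger_force: 60.0
clock: 16.85
eef_pos: [550.3, 170.0, 51.7]
eef_rot: [3.141, 0.001, 1.845]
wrist_force: [4.3, -6.2, -1.4]
finger_gap: 18.5
finger_force: 60.0
```

```bash
python3 -m creep '[[-0.9,[0.02,0,0],0],[-0.9,[0.03,0,0],0],[-0.9,[0.03,0,0],0]]'
```

```text
clock: 17.15
eef_pos: [550.2, 170.1, 51.7]
eef_rot: [3.141, 0.002, 1.845]
wrist_force: [4.5, -7.4, -1.6]
finger_gap: 18.5
finger_force: 60.0
```

```bash
python3 -m creep '[[-0.9,[0.01,0,0],0],[-0.9,[0.02,0,0],0],[-0.9,[0.02,0,0],0]]'
```

```text
clock: 17.45
eef_pos: [550.2, 170.2, 51.7]
eef_rot: [3.141, 0.002, 1.845]
wrist_force: [5.2, -7.2, -1.6]
finger_gap: 18.8
finger_force: 60.0
```

```bash
python3 -m creep '[[-0.9,[0.01,0,0],0],[-0.9,[0.02,0,0],0],[-0.9,[0.03,0,0],0]]'
```

```text
clock: 17.75
eef_pos: [550.2, 170.3, 51.7]
eef_rot: [3.141, 0.002, 1.845]
wrist_force: [4.6, -9.1, -1.7]
finger_gap: 18.5
finger_force: 60.0
```

Force rises 3.6 N above friction with almost no motion: contact. I'll make one small confirming step, then relax the arm spring, open, and retreat.

```bash
python3 -m creep '[[-0.9,[0.01,0,0],0],[-0.9,[0.02,0,0],0],[-0.9,[0.02,0,0],0]]'
```

```text
clock: 18.05
eef_pos: [550.2, 170.4, 51.7]
eef_rot: [3.141, 0.002, 1.845]
wrist_force: [4.6, -10.4, -1.2]
finger_gap: 18.9
finger_force: 60.0
```

```bash
python3 -m creep '[[-0.9,[-0.03,0,0],0],[-0.9,[-0.06,0,0],0],[-0.9,[-0.06,0,0],0],[-0.5,[-0.06,0,0],0],[-0.3,[-0.06,0,0],0],[-0.1,[-0.06,0,0],0],[-0.1,[-0.06,0,0],0],[-0.1,[-0.06,0,0],0]]'; python3 -m creep '[[-0.1,[0,0,-1],0],[-0.1,[0,0,-3],0],[0,[0,0,-6],0],[0,[0,0,-9],0],[0,[0,0,-12],0],[0,[0,0,-12],0],[0,[0,0,-12],0]]'
python3 - <<'E'
from h import *
im,p=snap('wrist','e1.png'); C=np.load('fix.npy'); d=np.array([np.cos(C[2]),np.sin(C[2])]); n=np.array([d[1],-d[0]])
s=manip.read_state(); print(s['eef_pos'])
# shaft: sections of grey between plate on both sides
g=cv2.cvtColor(np.ascontiguousarray(im),cv2.COLOR_RGB2GRAY)
for ax in (92,86,80,70,60,10,0,-10,-60,-80):
    u,v=proj(p,[*(C[:2]+d*ax),62]); r=int(round(v))
    if 0<=r<384: print(ax,r,round(u),g[r,int(u)-24:int(u)+25:2].tolist())
u0,v0=proj(p,[*(C[:2]+d*110),66]);u1,v1=proj(p,[*(C[:2]+d*60),66]); 
for z in(66,):
    for ax in np.arange(70,100,1.5): u,v=proj(p,[*(C[:2]+d*ax),z]); print(ax,g[int(round(v)),int(round(u))],end='; ')
E
```

```text
clock: 18.85
eef_pos: [549.7, 171.3, 51.6]
eef_rot: [-3.142, -0.0, 1.845]
wrist_force: [0.3, -0.4, 0.2]
finger_gap: 42.0
finger_force: 0.0
clock: 19.55
eef_pos: [549.8, 171.3, 172.4]
eef_rot: [3.14, 0.0, 1.845]
wrist_force: [-0.6, 0.4, -1.2]
finger_gap: 46.9
finger_force: 0.0
[549.48501432 171.17378303 171.33376814]
92 84 260 [124, 122, 122, 121, 121, 123, 122, 117, 120, 115, 123, 154, 168, 165, 145, 117, 122, 121, 121, 105, 98, 171, 174, 176, 175]
86 92 260 [123, 122, 122, 123, 122, 123, 121, 120, 121, 125, 108, 81, 89, 92, 102, 124, 122, 120, 120, 99, 171, 174, 174, 175, 175]
80 99 260 [123, 123, 125, 124, 122, 123, 114, 105, 123, 139, 146, 156, 161, 156, 154, 152, 140, 123, 117, 182, 174, 175, 175, 176, 174]
70 111 260 [124, 124, 122, 124, 124, 121, 102, 104, 125, 138, 145, 157, 162, 157, 154, 151, 141, 124, 140, 170, 175, 174, 174, 174, 173]
60 124 259 [123, 123, 104, 68, 78, 77, 70, 103, 125, 141, 146, 159, 164, 157, 154, 151, 139, 122, 86, 82, 84, 81, 116, 172, 171]
10 181 259 [135, 123, 122, 124, 125, 121, 86, 105, 125, 145, 151, 161, 163, 156, 154, 148, 132, 111, 128, 173, 171, 170, 170, 172, 170]
0 192 259 [192, 202, 174, 124, 123, 122, 118, 105, 131, 147, 153, 161, 164, 157, 151, 147, 133, 126, 197, 176, 173, 172, 170, 172, 171]
-10 202 259 [206, 202, 199, 115, 93, 81, 80, 103, 129, 146, 154, 160, 165, 157, 153, 147, 130, 110, 139, 141, 140, 159, 171, 170, 171]
-60 253 259 [179, 129, 121, 122, 121, 123, 121, 111, 132, 149, 159, 161, 162, 154, 151, 141, 121, 150, 206, 203, 205, 202, 202, 205, 207]
-80 272 259 [201, 205, 203, 174, 121, 121, 122, 118, 120, 116, 137, 157, 107, 94, 103, 160, 204, 204, 205, 200, 203, 202, 202, 205, 207]
70.0 160; 71.5 161; 73.0 160; 74.5 159; 76.0 160; 77.5 160; 79.0 159; 80.5 160; 82.0 159; 83.5 159; 85.0 129; 86.5 110; 88.0 144; 89.5 168; 91.0 169; 92.5 170; 94.0 168; 95.5 134; 97.0 101; 98.5 128;
```

The shaft lies straight in both clips with its end at +85 mm, where the nose was measured, and the gripper is clear. Handing in.

```bash
python3 -c "
from cell import manip
print(manip.sign_off())"
```

```text
the job is handed in; nothing more can be done
None
```

The shaft is snapped fully home in both clips, its thick end resting against the stop screw at about 5 N by feel, and it is released with the gripper clear; the job is handed in (no verdict was returned).

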